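# Set the red trimmer with the tuning tool

## Robot

A 6-joint arm with a two-finger parallel gripper is mounted at the origin on a cart in front of the work surface, level with it; the furniture and walls round the work are solid. World frame = base frame: x ahead of the robot, y to its left, z up, the work surface at z = 0. Lengths are in mm, angles in rad, forces in N, time in s.
With the tool pointing down it reaches from about 375 to 750 mm from the base axis. Payload 9 kg.
Tool frame: the origin (TCP) lies midway between the tips of the shut fingers; the grasp point (between the pads) lies 19 mm behind it (grip_point_offset is the distance from the TCP to the grasp point, in mm); z points along the fingers, y is the line along which they close (so a half turn about z gives the same grasp; the last joint's range is limited). The gripper opens to 85 mm and grips with 20 to 120 N. Pads are 22 mm wide; open, the fingers measure 114 mm over their backs; the gripper's body (76 mm by 85 mm) begins 54 mm behind the grasp point. The pads swing forward as they close: fully open they stand 13 mm farther back than shut.
Start: joints at [0.98, 0.104, 0.097, 1.564, 0, 1.353], TCP at [218.542, 558.819, 208.931] pointing down, gripper open.
Joint ranges: [-2.99, 2.99], [-0.84, 1.86], [-1.1, 1.16], [-1.84, 2.11], [-1.51, 1.56], [-3.14, 3.14]. Speed limits (rad/s): [2.22, 2.22, 2.57, 3.14, 3.14, 3.14].

## Interface

Orientations are given as a 3x3 rotation matrix whose columns are the frame's x, y, z axes.
In Python, from rig import get_obs, camera, camera_params, job_done, find_in, landmark_of, grip_point_offset gives the robot as it stands.
- The arm moves only by the shell command python3 -m handwheel 'ROWS' [FORCE]. ROWS is a JSON object of lists of equal length, an entry for each row: "slide": the shift along the tool's x, y, z in cm, a list of three; "turn": the turn, a rotation vector about the tool's x, y, z in rad, a list of three; "grip": the finger opening in cm, from 0 to 8.54. A call has exactly 8 rows; each row is the pose to reach, as a shift and turn from the pose commanded when the call began, along the tool's axes at that moment; what a row does not reach only later rows make up. A row lasts 1/12 s, in which the tool goes at most 41.7 mm and 7.16 degrees, less where a joint would pass 70% of its speed; a pose out of reach is approached as far as the arm can. A call with a gripper value outside its range is refused whole. The fingers move at their own pace and stop on an object; FORCE is the grip in N (left out, the last holds). Time passes only in rows, so rows that repeat a pose let the fingers close, or fill a call up. It gives the time, the measured TCP pose, the force, the opening and the grip force at its end, in the units of the state.
- get_obs(): the state, without advancing time (a new reading comes with each control period).
- camera(name): name is "scene" or "top" or "wrist"; returns (picture, depth): 400x640x3 uint8, blue, green, red; 400x640 float32, mm along the optical axis (not along the pixel's ray), 0 where there is no reading.
- camera_params(name): a dict with "K" (3x3 intrinsics, pixels), "xyz" and "orientation" of the camera in the world. Camera axes: x right, y down, z forward; pixel columns grow to the right and rows downward; lengths in mm; the calibration is good to about 2 mm. A picture is of the moment at which its call begins: read the wrist's pose just before it. camera_params takes no time and is no camera call; for the wrist camera it gives the pose at the moment of the call.
- job_done(): hands the job in; it is judged then, once.
Trained networks look in the newest picture that a camera, given by its name, has taken for a name from the list of things; names that differ only in an ending like _2 or _b are one class to them, and where a whole thing is asked for, a point or a joint stands for the part that bears it (a point fixed in the world has none). Each returns a list of dicts, best first, with "conf" (0 to 1); they miss things now and then, are a little off and sometimes report something else, mostly with a low value. They report only what shows in the picture. A call takes as long as a camera call. They do not tell look-alikes from the thing itself.
- find_in(camera, query): "position" ([column, row] in pixels, amid what is visible of it).
- landmark_of(camera, query): "position" ([column, row] in pixels: a listed point, or the origin of a listed thing).
The state is a dict: "clock": time; "joint_positions": joint angles; "dq": joint speeds; "tau": joint torques, N m; "position": TCP position; "ee_rot": TCP orientation; "wrist_force": force on the tool from outside, world axes, zero at the start; "moment": the same for the moment, N m; "width": finger opening in mm; "gripper_force": force on a finger pad.
Only numpy, scipy, OpenCV 4.12 (cv2) and the standard library are available. Lean on these libraries where they do the work, as an engineer would, in place of code of your own. Each camera call takes 0.05 s, during which the arm holds its last target. There are 200 camera calls.

## Task

Take the yellow-handled tuning tool from its stand, put its blade in the slot of the red trimmer screw and turn the screw clockwise until its pointer stands at the green mark on the unit's lid. Then put the tool back upright in the hole of the stand that it came from; do not turn the white trimmer.

Things in the scene. Friction and masses are not known exactly. Their poses are not given: they have to be found in the camera images.
- blade_tuner_grip (a point): Centre of the yellow handle (22 x 16 x 55 mm high) of a plastic tool in a 60 mm high grey stand, hole 28 x 18 mm; the blue-handled one is not wanted. z up, x along the blade's width (same either way round), y across the 16 mm flats to grip. A 40 mm flange, underside 32.5 mm below, rests on the stand. Blade 20 x 3.5 mm, tip 87.5 mm below: 5 mm above the bench at first, lift 60 mm to clear. 35 g.
- red_slot (a point): Centre of the slot's floor in the red screw, 42 mm above the bench, on its vertical axis; turns with it. z up, x along the slot to its pointer end (white line on the floor, from the centre out). Head 36 mm across on a fixed 70 mm square unit, its top 12 mm above this point. Slot open at both ends, 6.5 mm wide in the lowest 5 mm, flaring to 16 mm at the top. Best depth: tip 1 to 2 mm off the floor.
- red_trimmer (a joint): Angle of the red screw about its vertical axis, rad: 0 with the pointer at the green mark, growing counterclockwise from above. Starts at 0.7 to 1.3, so turn it clockwise by that much. Stiff (0.03 N m), no stop near the mark, stays where it is left. The blade has about 0.15 rad of play in the slot to either side.
- white_trimmer (a joint): Angle of the white screw, rad, on a like unit beside the red one (on either side); 0 at the start, at its own green mark. To be left there.
Things that resemble listed ones, but are neither listed nor needed, are in the scene too. What is shaped like the part that bears blade_tuner_grip but orange or turquoise is not meant. What is shaped like the part that bears red_slot but purple or turquoise is not meant.

How it is judged (in metres and radians):
On the way, in this order (a step that is already met when the one before it is completed fails the run):
1. the yellow tool's blade is in the red screw's slot, tip within 5 mm of its floor, before the screw is turned (horizontal distance between blade_tuner_grip and red_slot below 0.012 m and z of blade_tuner_grip in the frame of red_slot below 0.0925 m and angle between blade_tuner_grip's own z axis and vertical below 0.2 rad and value of joint red_trimmer above 0.4 rad), for 0.2 s.
2. with the blade in the slot, the screw's pointer stands within 15 degrees of the green mark (horizontal distance between blade_tuner_grip and red_slot below 0.012 m and z of blade_tuner_grip in the frame of red_slot below 0.0925 m and angle between blade_tuner_grip's own z axis and vertical below 0.2 rad and value of joint red_trimmer between -0.26 and 0.26 rad), for 0.2 s.
At the end, for the whole second after the job is handed in: The red screw's pointer is within 15 degrees (0.26 rad) of the green mark, and the yellow tool stands at rest in the hole that it came from, upright within 10 degrees, its handle's centre within 15 mm of where it was (value of joint red_trimmer between -0.26 and 0.26 rad and distance of blade_tuner_grip from where it was at the start of the episode below 0.015 m and angle between blade_tuner_grip's own z axis and vertical below 0.17 rad); the robot touches nothing.
It fails at once if the white trimmer is turned by more than 12 degrees (value of joint white_trimmer above 0.21 rad or value of joint white_trimmer below -0.21 rad).
It also fails if it takes over 48 s, if anything falls off the work surface, if the arm or the gripper's body presses on something with over 40 N, if the wrist force passes 120 N, or if a joint passes its speed limit or range.

## Working session

There is one attempt and no reset: what is moved stays moved. The work goes in short steps, Python scripts to look and compute and a shell command to move; the robot and the scene stay as the last step left them, time stands still between calls to the robot, and variables do not carry over. Pictures are saved under pics/ and viewed, at most 10 in all, crops included, and the job is handed in when it is done.

```bash
mkdir -p pics
cat > h.py <<'E'
import numpy as np, cv2
from rig import *
def look(cam,name=None):
    P=camera_params(cam); im,d=camera(cam)
    if name: cv2.imwrite('pics/'+name+'.png',im)
    return P,im,d
def ray(P,px):
    K=np.array(P['K']);R=np.array(P['orientation'])
    return R@np.linalg.solve(K,[px[0],px[1],1.]),np.array(P['xyz'],float)
def atz(P,px,z):
    r,o=ray(P,px); return o+r*(z-o[2])/r[2]
def atdepth(P,px,d):
    r,o=ray(P,px); return o+r*d
E
python3 - <<'E'
from h import *
o=get_obs();print(o['clock'],np.round(o['position'],1),np.round(o['ee_rot'],3).tolist(),o['width'],grip_point_offset)
for c in ['top','scene']:
    P,im,d=look(c,c)
    print(c,np.round(P['xyz'],0),np.round(P['orientation'],2).tolist(),P['K'][0][0])
    for q,z in [('blade_tuner_grip',92.5),('red_slot',42),('white_trimmer',42)]:
        for r in landmark_of(c,q)[:5]:
            p=r['position'];u,v=[int(round(t)) for t in p]
            print(c,q,round(r['conf'],2),np.round(p,1),np.round(atz(P,p,z),0),im[v,u],d[v,u])
E
```

```text
0.0 [218.3 558.5 208.1] [[-0.931, 0.364, -0.001], [0.364, 0.931, -0.001], [0.0, -0.001, -1.0]] 85.29381141202563 18.700000000000003
top [ 390.  362. 1098.] [[-0.01, -1.0, 0.09], [-1.0, 0.0, -0.02], [0.02, -0.09, -1.0]] 433.4158589366173
top blade_tuner_grip 0.7 [467.9 188.2] [508.  10.  92.] [ 37 105 121] 994.629
top blade_tuner_grip 0.64 [408.7 161.4] [572. 148.  92.] [120 127  39] 997.729
top blade_tuner_grip 0.53 [442.4 253.7] [356.  75.  92.] [ 30  83 148] 980.96246
top red_slot 0.64 [181.  211.2] [460. 694.  42.] [141 149  67] 1040.863
top red_slot 0.5 [385.3 206.3] [470. 197.  42.] [ 68  70 186] 1064.5774
top red_slot 0.5 [292.2 238.3] [393. 425.  42.] [91 63 84] 1043.1289Traceback (most recent call last):
  File "<stdin>", line 7, in <module>
ValueError: it knows: blade_tuner_grip, red_slot
```

Run:
```python
from h import *
P,im,d=look('scene','scene')
for q,z in [('blade_tuner_grip',92.5),('red_slot',42)]:
        for r in landmark_of('scene',q)[:5]:
            p=r['position'];u,v=[int(round(t)) for t in p]
            print(q,round(r['conf'],2),np.round(p,1),np.round(atz(P,p,z),0),im[v,u],d[v,u])
t=cv2.imread('pics/top.png')
cv2.imwrite('pics/topcrop.png',cv2.resize(t[130:280,160:560],(800,300),interpolation=cv2.INTER_CUBIC))
```

```text
blade_tuner_grip 0.77 [338.1 147.9] [575. 144.  92.] [94 95 35] 1489.061
blade_tuner_grip 0.65 [413.1 162.9] [363.  75.  92.] [ 53 103 197] 1437.8035
red_slot 0.8 [233.7 293.7] [473. 691.  42.] [148 155  63] 1148.9232
red_slot 0.55 [329.7 240.3] [399. 424.  42.] [51 33 44] 929.75073
```

View pics/topcrop.png

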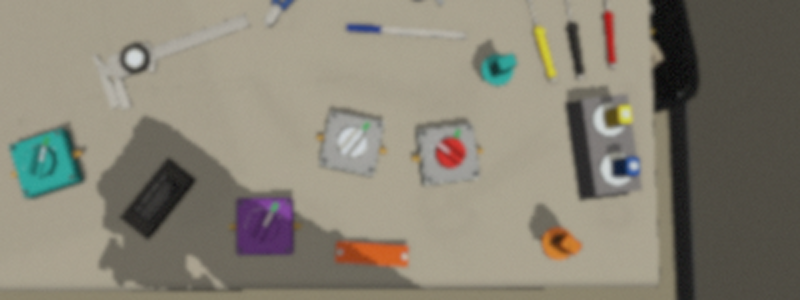

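View pics/scene.png

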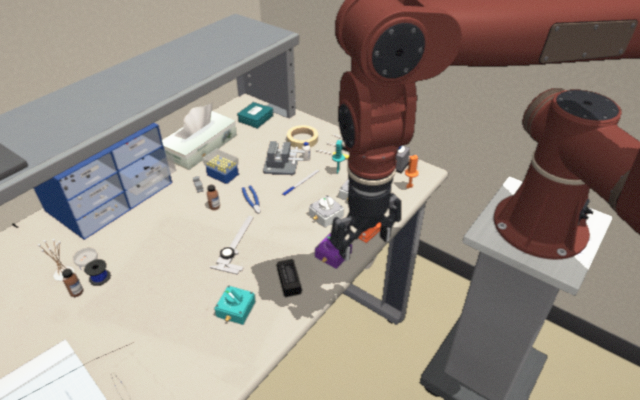

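The top view shows the yellow handle at full-image pixel (471,187), with blue directly below it in the same stand. The red screw is at (385,206) with its green mark up-right, and white is to its left at (336,201). In the scene view the arm hides part of this area, so I'll move over and use the wrist camera.

Run:
```python
from h import *
o=get_obs();R=np.array(o['ee_rot']);p=np.array(o['position'])
P=camera_params('wrist');print('cam in tool',np.round(R.T@(np.array(P['xyz'])-p),1),np.round(R.T@np.array(P['orientation']),3).tolist(),P['K'])
print('slide cm',R.T@(np.array([470,60,300])-p)/10)
```

```text
cam in tool [ 6.460e+01 -1.000e-01 -1.638e+02] [[-0.001, -0.966, -0.259], [1.0, -0.001, -0.0], [0.0, -0.259, 0.966]] [[294.55602221   0.         319.86159571]
 [  0.         294.55602221 204.85173408]
 [  0.           0.           1.        ]]
slide cm [-41.59000397 -37.28695557  -9.12415395]
```

```bash
python3 -m handwheel '{"slide":[[-2,-2,-3],[-6,-5,-6],[-10,-9,-9],[-13,-12,-9],[-16,-14,-9],[-19,-17,-9],[-22,-20,-9],[-25,-22,-9]],"turn":[[0,0,0],[0,0,0],[0,0,0],[0,0,0],[0,0,0],[0,0,0],[0,0,0],[0,0,0]],"grip":[8.5,8.5,8.5,8.5,8.5,8.5,8.5,8.5]}' && python3 -m handwheel '{"slide":[[-3,-3,0],[-6,-5,0],[-8,-7,0],[-11,-10,0],[-13,-12,0],[-16,-14.5,0],[-16.6,-15.3,0],[-16.6,-15.3,0]],"turn":[[0,0,0],[0,0,0],[0,0,0],[0,0,0],[0,0,0],[0,0,0],[0,0,0],[0,0,0]],"grip":[8.5,8.5,8.5,8.5,8.5,8.5,8.5,8.5]}'
python3 - <<'E'
from h import *
P,im,d=look('wrist','w1')
np.save('d1.npy',d)
o=get_obs();print(o['clock'],np.round(o['position'],1),np.round(o['joint_positions'],2))
for q,z in [('blade_tuner_grip',92.5),('red_slot',42)]:
    for r in landmark_of('wrist',q)[:5]:
            p=r['position'];u,v=[int(round(t)) for t in p]
            print(q,round(r['conf'],2),np.round(p,1),np.round(atz(P,p,z),1),im[v,u],d[v,u])
E
```

```text
clock: 0.97
position: [358.3, 283.7, 299.2]
ee_rot: [[-0.932, 0.364, 0.001], [0.364, 0.932, 0.001], [-0.001, 0.001, -1.0]]
wrist_force: [1.5, -0.7, 0.6]
width: 85.0
gripper_force: 0.0
clock: 1.63
position: [457.6, 80.2, 298.1]
ee_rot: [[-0.93, 0.368, -0.001], [0.368, 0.93, -0.0], [0.001, -0.0, -1.0]]
wrist_force: [0.6, 0.3, -0.6]
width: 85.0
gripper_force: 0.0
1.6833 [457.1  81.7 298.4] [-0.11 -0.26 -0.09  1.75  0.    0.27]
blade_tuner_grip 0.88 [416.2 266.6] [620.  158.   92.5] [22 23 22] 130.16356
blade_tuner_grip 0.83 [286.5 234.3] [510.9  10.8  92.5] [ 61 145 167] 369.58786
blade_tuner_grip 0.8 [325.7 174.4] [455.2  88.7  92.5] [ 42  87 166] 444.11868
red_slot 0.97 [552.5  20.2] [385.8 424.4  42. ] [149  69 127] 363.33902
red_slot 0.85 [403.6 153.9] [476.4 199.4  42. ] [118 116 211] 416.0344
```

View pics/w1.png

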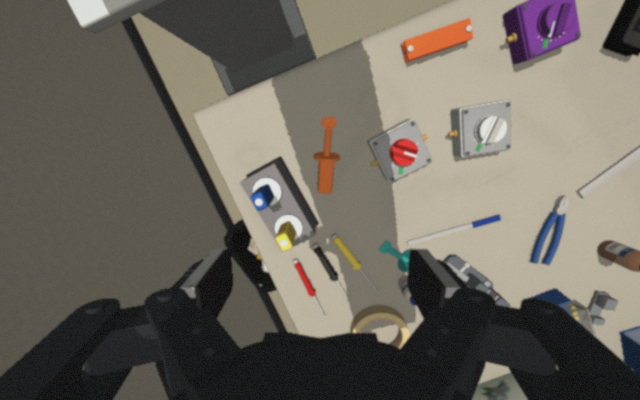

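The wrist view shows the yellow handle at (286,236) and blue at (262,198), on white flanges in the stand. The red unit is at (403,152) and the white one at (492,129). The orange decoy is lying on the bench and doesn't matter here. Next I'll segment the yellow handle and zoom in.

Run:
```python
from h import *
im=cv2.imread('pics/w1.png');P=camera_params('wrist');d=np.load('d1.npy')
hsv=cv2.cvtColor(im,cv2.COLOR_BGR2HSV)
m=cv2.inRange(hsv,(22,120,90),(35,255,255));m[:, :265]=0;m[:,310:]=0;m[:215]=0;m[260:]=0
ys,xs=np.nonzero(m)
W=np.array([atdepth(P,(x,y),d[y,x]) for x,y in zip(xs,ys)])
t=W[W[:,2]>113];print(len(W),len(t),t.mean(0),cv2.minAreaRect(t[:,:2].astype(np.float32)))
a=[atz(P,p,65) for p in [(267,191),(288,228)]];print(a,np.degrees(np.arctan2(*(a[1]-a[0])[1::-1])))
c=np.hstack([cv2.resize(im[150:260,230:330],(400,440),interpolation=2),cv2.resize(im[110:195,360:440],(400,440),interpolation=2)])
cv2.imwrite('pics/w1c.png',c)
```

```text
291 143 [506.6036229   15.67718297 122.8176905 ] ((454.741943359375, 52.28959655761719), (21.99229621887207, 157.7603759765625), 55.01864242553711)
[array([450.66597576,   7.01165702,  65.        ]), array([510.96810603,  12.87805321,  65.        ])] 5.556443356865567
```

View pics/w1c.png

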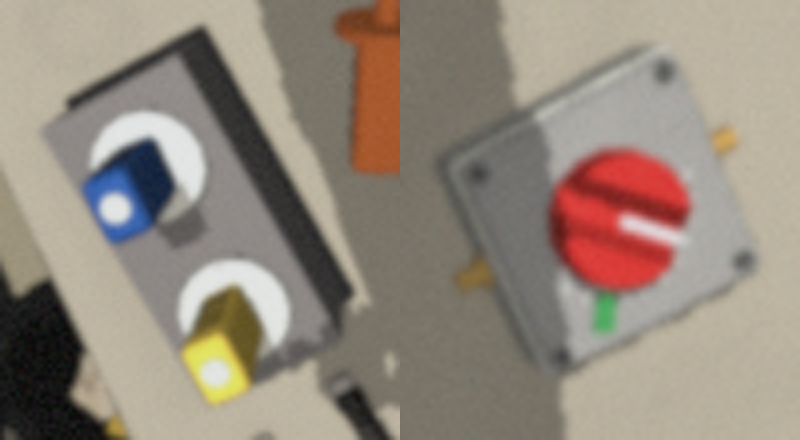

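```bash
python3 -m handwheel '{"slide":[[-2,-1,2],[-4,-2,4],[-6,-3.5,6],[-7,-4.5,8],[-7.5,-4.6,8.8],[-7.5,-4.6,8.8],[-7.5,-4.6,8.8],[-7.5,-4.6,8.8]],"turn":[[0,0,-0.1],[0,0,-0.2],[0,0,-0.3],[0,0,-0.4],[0,0,-0.47],[0,0,-0.47],[0,0,-0.47],[0,0,-0.47]],"grip":[8.5,8.5,8.5,8.5,8.5,8.5,8.5,8.5]}'
python3 - <<'E'
from h import *
P,im,d=look('wrist','w2')
np.save('d2.npy',d)
o=get_obs();R=np.array(o['ee_rot']);print(o['clock'],np.round(o['position'],1),np.round(o['joint_positions'],2))
for q,z in [('blade_tuner_grip',92.5),('red_slot',42)]:
    for r in landmark_of('wrist',q)[:5]:
            p=r['position'];u,v=[int(round(t)) for t in p]
            print(q,round(r['conf'],2),np.round(p,1),np.round(atz(P,p,z),1),im[v,u],d[v,u])
hsv=cv2.cvtColor(im,cv2.COLOR_BGR2HSV)
m=cv2.inRange(hsv,(22,110,60),(35,255,255));ys,xs=np.nonzero(m)
W=np.array([atdepth(P,(x,y),d[y,x]) for x,y in zip(xs,ys)])
k=(W[:,2]>70)&(W[:,2]<130)&(np.hypot(W[:,0]-511,W[:,1]-11)<35);W=W[k]
print(len(W),W.min(0),W.max(0))
t=W[W[:,2]>116];print(len(t),t.mean(0),cv2.minAreaRect(t[:,:2].astype(np.float32)))
E
```

```text
clock: 2.45
position: [510.1, 13.5, 211.9]
ee_rot: [[-0.995, -0.096, 0.001], [-0.096, 0.995, -0.0], [-0.001, -0.0, -1.0]]
wrist_force: [0.9, 0.6, 0.2]
width: 84.9
gripper_force: 0.0
2.5 [510.3  13.3 212. ] [-0.23 -0.17 -0.17  1.57  0.   -0.33]
blade_tuner_grip 0.78 [316.6 192.8] [509.6   9.6  92.5] [ 69 160 189] 263.18094
blade_tuner_grip 0.6 [421.5 303.5] [622.2 135.3  92.5] [28 28 30] 121.722855
blade_tuner_grip 0.58 [381.1 150.5] [462.8  66.7  92.5] [ 46  94 174] 350.23233
red_slot 0.74 [486. 169.] [475.1 199.   42. ] [143 145 206] 335.47406
386 [499.41156907   1.51481158  77.44070215] [522.89688408  17.37769452 120.65225372]
277 [510.56633116   9.12267996 118.16607591] ((511.37103271484375, 9.446008682250977), (21.87631607055664, 14.601004600524902), 5.486930847167969)
```

View pics/w2.png

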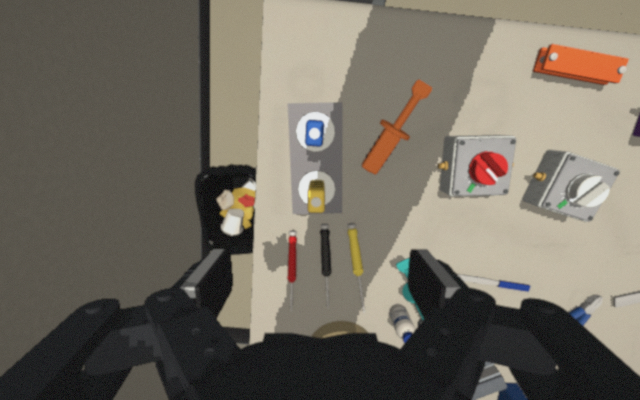

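The wrist view puts the yellow handle at (316,195), square to the tool axes: centre (511.0, 9.3), yaw 5.5°. The red screw is at (490,168) with its green mark at (472,188), and white is at (588,190). I'll descend and grip.

```bash
python3 -m handwheel '{"slide":[[0,-0.4,3],[0,-0.4,6],[0,-0.4,9],[0,-0.4,11.5],[0,-0.4,13],[0,-0.4,13.4],[0,-0.4,13.4],[0,-0.4,13.4]],"turn":[[0,0,0],[0,0,0],[0,0,0],[0,0,0],[0,0,0],[0,0,0],[0,0,0],[0,0,0]],"grip":[8.5,8.5,8.5,8.5,8.5,8.5,6,4]}' 60 && python3 -m handwheel '{"slide":[[0,0,0],[0,0,0],[0,0,0],[0,0,0],[0,0,0],[0,0,0],[0,0,0],[0,0,0]],"turn":[[0,0,0],[0,0,0],[0,0,0],[0,0,0],[0,0,0],[0,0,0],[0,0,0],[0,0,0]],"grip":[2.5,1.5,1,1,1,1,1,1]}' 60
```

```text
clock: 3.27
position: [511.2, 8.3, 78.0]
ee_rot: [[-0.995, -0.097, 0.002], [-0.097, 0.995, -0.0], [-0.002, -0.0, -1.0]]
wrist_force: [0.2, -0.7, -0.3]
width: 63.3
gripper_force: 0.0
clock: 3.93
position: [511.0, 8.3, 77.4]
ee_rot: [[-0.995, -0.097, 0.001], [-0.097, 0.995, -0.0], [-0.001, -0.0, -1.0]]
wrist_force: [-0.9, 0.4, 5.8]
width: 14.5
gripper_force: 60.4
```

```bash
python3 -m handwheel '{"slide":[[0,0,-0.5],[0,0,-2],[0,0,-4],[0,0,-6.5],[0,0,-9],[0.3,3,-9],[0.7,6,-9],[1.2,9,-9]],"turn":[[0,0,0],[0,0,0],[0,0,0],[0,0,0],[0,0,0],[0,0,0],[0,0,0],[0,0,0]],"grip":[1,1,1,1,1,1,1,1]}' && python3 -m handwheel '{"slide":[[0.7,2.2,0],[0.7,2.2,0],[0.7,2.2,0],[0.7,2.2,0],[0.7,2.2,0],[0.7,2.2,0],[0.7,2.2,0],[0.7,2.2,0]],"turn":[[0,0,0],[0,0,0],[0,0,0],[0,0,0],[0,0,0],[0,0,0],[0,0,0],[0,0,0]],"grip":[1,1,1,1,1,1,1,1]}'
cat > red.py <<'E'
from h import *
import sys
n=sys.argv[1]
P,im,d=look('wrist',n)
o=get_obs();print(o['clock'],np.round(o['position'],1),np.round(o['ee_rot'],3)[:2].tolist(),np.round(o['joint_positions'],2))
for q,z in [('red_slot',42),('blade_tuner_grip',150)]:
    for r in landmark_of('wrist',q)[:3]:
        p=r['position'];print(q,round(r['conf'],2),np.round(p,1),np.round(atz(P,p,z),1))
hsv=cv2.cvtColor(im,cv2.COLOR_BGR2HSV)
H,S,V=cv2.split(hsv)
red=(((H<8)|(H>172))&(S>130)&(V>60))
grn=((H>45)&(H<75)&(S>90)&(V>50))
ys,xs=np.indices(H.shape)
X=np.stack([atz(P,(0,0),54)*0+0]*1) if 0 else None
K=np.array(P['K']);R=np.array(P['orientation']);C=np.array(P['xyz'],float)
rays=np.stack([xs,ys,np.ones_like(xs)],-1)@np.linalg.inv(K).T@R.T
W=C+rays*d[...,None]
c0=np.array([475.5,199])
near=np.hypot(W[...,0]-c0[0],W[...,1]-c0[1])
top=red&(near<28)&(W[...,2]>46)&(W[...,2]<62)
t=rays[top];t=C+t*((54-C[2])/t[:,2])[:,None]
(cx,cy),rad=cv2.minEnclosingCircle(t[:,:2].astype(np.float32));print('head',cx,cy,rad,W[top][:,2].mean())
g=grn&(near<40);print('green',W[g].mean(0),g.sum(),'yaw',np.degrees(np.arctan2(W[g][:,1].mean()-cy,W[g][:,0].mean()-cx)))
w=(S<90)&(V>130)&(near<16.5)&(W[...,2]<52)&(W[...,2]>34)
t=rays[w];t=C+t*((42-C[2])/t[:,2])[:,None];print('white',w.sum(),t.mean(0)[:2],'yaw',np.degrees(np.arctan2(t[:,1].mean()-cy,t[:,0].mean()-cx)))
pts=t[:,:2].astype(np.float32);v=cv2.fitLine(pts,cv2.DIST_HUBER,0,.01,.01).ravel();print('line',np.degrees(np.arctan2(v[1],v[0])),v)
u=K@(R.T@(np.array([cx,cy,48])-C));u=u[:2]/u[2];a,b=int(u[0]),int(u[1])
s=im[max(b-60,0):b+60,max(a-75,0):a+75];cv2.imwrite('pics/'+n+'c.png',cv2.resize(s,None,fx=4,fy=4,interpolation=2))
E
python3 red.py w3
```

```text
clock: 4.6
position: [489.8, 97.4, 167.2]
ee_rot: [[-0.995, -0.096, 0.001], [-0.096, 0.995, 0.0], [-0.001, -0.0, -1.0]]
wrist_force: [0.8, 0.4, -0.3]
width: 14.6
gripper_force: 59.7
clock: 5.27
position: [480.9, 117.4, 166.6]
ee_rot: [[-0.995, -0.096, -0.0], [-0.096, 0.995, 0.0], [0.0, 0.0, -1.0]]
wrist_force: [-0.3, 0.7, -0.0]
width: 15.0
gripper_force: 59.7
5.3167 [480.9 117.5 166.6] [[-0.995, -0.096, -0.0], [-0.096, 0.995, 0.0]] [-0.03 -0.22 -0.29  1.5   0.   -0.12]
red_slot 0.89 [403.6 193.9] [474.1 200.6  42. ]
blade_tuner_grip 0.81 [318.9 248.4] [494.3 117.5 150. ]
blade_tuner_grip 0.72 [349.1 339.5] [562.9 145.9 150. ]
blade_tuner_grip 0.67 [286.7 175.7] [448.   93.1 150. ]
head 472.1918029785156 197.09918212890625 18.54157066345215 51.120493141865126
green [497.95566407 189.07220872  37.38993032] 41 yaw -17.304914412012597
white 55 [479.50892367 206.6599459 ] yaw 52.57215636461317
line 51.846733 [  0.6177672    0.78636104 479.3819     206.4957    ]
```

View pics/w3.png

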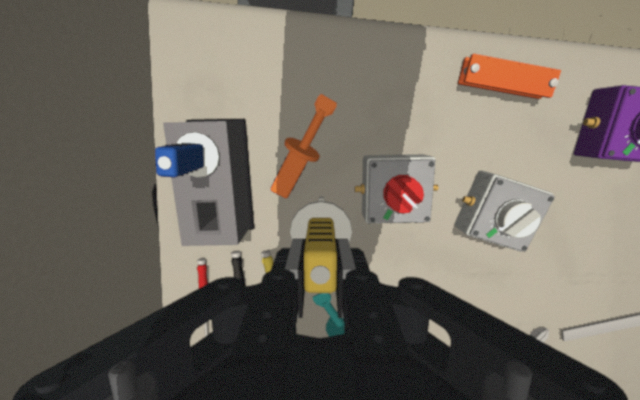

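```bash
ls pics
```

```text
scene.png
top.png
topcrop.png
w1.png
w1c.png
w2.png
w3.png
w3c.png
```

The tool is held upright between the fingers, handle at (320,260). The red screw is at (404,193) with its white line pointing down-right and the green mark at (389,214). The slot yaw is about 52° and the mark about -24°. I'll move above the screw and align the blade.

```bash
python3 -m handwheel '{"slide":[[0,1,0],[0,2.5,0],[0,4,0],[-0.1,5.5,0],[-0.1,7,0.5],[-0.15,8.2,1],[-0.15,8.2,1],[-0.15,8.2,1]],"turn":[[0,0,-0.12],[0,0,-0.24],[0,0,-0.36],[0,0,-0.48],[0,0,-0.6],[0,0,-0.72],[0,0,-0.81],[0,0,-0.81]],"grip":[1,1,1,1,1,1,1,1]}'; python3 red.py w4
```

```text
clock: 6.08
position: [473.9, 200.2, 156.3]
ee_rot: [[-0.612, -0.791, -0.001], [-0.791, 0.612, -0.0], [0.0, 0.0, -1.0]]
wrist_force: [-0.1, -0.5, 0.2]
width: 14.5
gripper_force: 59.7
6.1333 [474.1 199.9 156.5] [[-0.617, -0.787, -0.0], [-0.787, 0.617, -0.0]] [ 0.14 -0.16 -0.26  1.47 -0.   -0.76]
red_slot 0.92 [511.3 309.7] [388.5 426.6  42. ]
red_slot 0.83 [320.2 194.1] [473.3 198.7  42. ]
red_slot 0.42 [320.7 247.6] [507.1 243.1  42. ]
blade_tuner_grip 0.89 [322.4 246.7] [477.8 206.3 150. ]
blade_tuner_grip 0.77 [249.2  94. ] [454.7 111.3 150. ]
blade_tuner_grip 0.67 [169.1 274.9] [566.9 161.7 150. ]
head 472.328125 197.46864318847656 17.720069885253906 51.35494840217722
green [498.01903645 188.92339992  37.57091363] 46 yaw -18.39802112117017
white 0 [nan nan] yaw nanred.py:25: RuntimeWarning: Mean of empty slice.
  t=rays[w];t=C+t*((42-C[2])/t[:,2])[:,None];print('white',w.sum(),t.mean(0)[:2],'yaw',np.degrees(np.arctan2(t[:,1].mean()-cy,t[:,0].mean()-cx)))
  ret = um.true_divide(
  ret = ret.dtype.type(ret / rcount)
Traceback (most recent call last):
  File "red.py", line 26, in <module>
    pts=t[:,:2].astype(np.float32);v=cv2.fitLine(pts,cv2.DIST_HUBER,0,.01,.01).ravel();print('line',np.degrees(np.arctan2(v[1],v[0])),v)
                                     ~~~~~~~~~~~^^^^^^^^^^^^^^^^^^^^^^^^^^^^^^
cv2.error: OpenCV(4.12.0) /io/opencv/modules/imgproc/src/linefit.cpp:50: error: (-215:Assertion failed) count > 0 in function 'fitLine2D_wods'
```

View pics/w4.png

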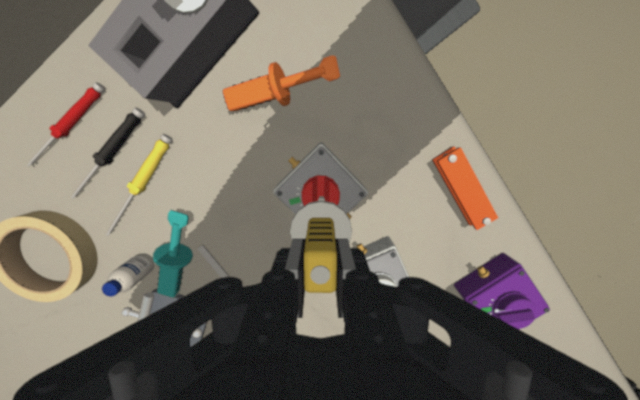

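The slot runs vertically at column 320, in line with the held blade, so it's aligned. I'll descend 40 mm.

```bash
python3 -m handwheel '{"slide":[[0,0,1],[0,0,2],[0,0,2.6],[0,0,3.1],[0,0,3.5],[0,0,3.8],[0,0,4.0],[0,0,4.0]],"turn":[[0,0,0],[0,0,0],[0,0,0],[0,0,0],[0,0,0],[0,0,0],[0,0,0],[0,0,0]],"grip":[1,1,1,1,1,1,1,1]}'
```

```text
clock: 6.9
position: [474.1, 199.7, 116.3]
ee_rot: [[-0.616, -0.788, -0.0], [-0.788, 0.616, 0.0], [0.0, 0.0, -1.0]]
wrist_force: [-0.2, -0.1, -0.7]
width: 14.7
gripper_force: 59.7
```

```bash
python3 -m handwheel '{"slide":[[0,0,0],[0,0,0],[0,0,0],[0,0,0],[0,0,0],[0,0,0],[0,0,0],[0,0,0]],"turn":[[0,0,0],[0,0,0],[0,0,0],[0,0,0.1],[0,0,0.2],[0,0,0.3],[0,0,0.4],[0,0,0.5]],"grip":[1,1,1,1,1,1,1,1]}' && python3 -m handwheel '{"slide":[[0,0,0],[0,0,0],[0,0,0],[0,0,0],[0,0,0],[0,0,0],[0,0,0],[0,0,0]],"turn":[[0,0,0.1],[0,0,0.2],[0,0,0.3],[0,0,0.4],[0,0,0.5],[0,0,0.6],[0,0,0.7],[0,0,0.7]],"grip":[1,1,1,1,1,1,1,1]}'
python3 - <<'E'
from h import *
o=get_obs();print(o['position'],o['wrist_force'],o['moment'],o['ee_rot'][0])
P,im,d=look('wrist')
cv2.imwrite('pics/w5.png',cv2.resize(im[120:280,230:430],(800,640),interpolation=2)[:600])
E
```

```text
clock: 7.57
position: [474.4, 199.7, 116.9]
ee_rot: [[-0.92, -0.392, 0.0], [-0.392, 0.92, -0.0], [-0.0, -0.0, -1.0]]
wrist_force: [0.1, -0.8, -0.2]
width: 14.6
gripper_force: 59.7
clock: 8.23
position: [474.2, 199.3, 116.8]
ee_rot: [[-0.956, 0.293, -0.0], [0.293, 0.956, -0.001], [-0.0, -0.001, -1.0]]
wrist_force: [-1.0, -1.8, -0.4]
width: 14.7
gripper_force: 59.8
[474.21831316 199.25197367 116.8006329 ] [-1.0052026  -1.78040549 -0.43217096] [-0.75885736  0.32744436 -0.00645058] [-9.56093862e-01  2.93060612e-01 -7.10916612e-05]
```

View pics/w5.png

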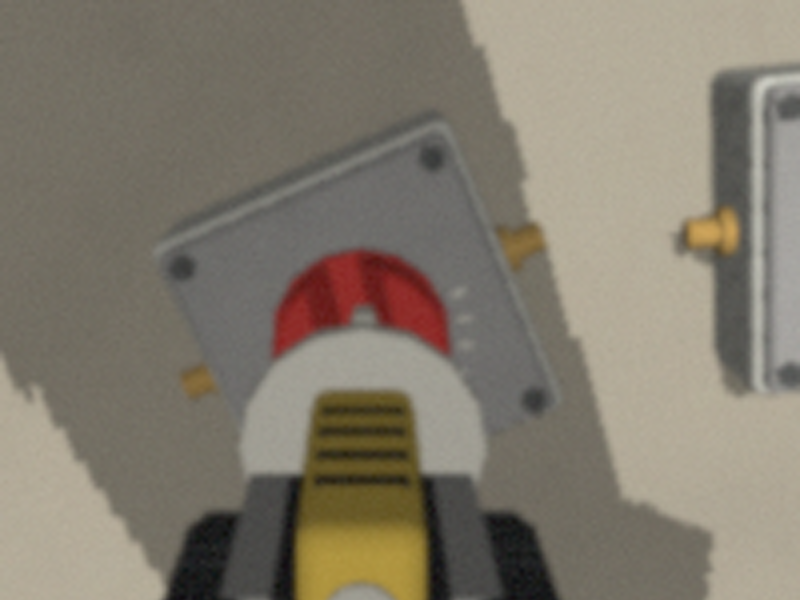

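The screw has followed the blade: its slot trails slightly within the play and the wrist forces are small. I'll turn 0.28 rad more, hold, back off half the play and lift.

```bash
python3 -m handwheel '{"slide":[[0,0,0],[0,0,0],[0,0,0],[0,0,0],[0,0,0],[0,0,0],[0,0,0],[0,0,0]],"turn":[[0,0,0.1],[0,0,0.2],[0,0,0.28],[0,0,0.28],[0,0,0.28],[0,0,0.28],[0,0,0.28],[0,0,0.28]],"grip":[1,1,1,1,1,1,1,1]}' && python3 -m handwheel '{"slide":[[0,0,0],[0,0,0],[0,0,-1],[0,0,-2.5],[0,0,-4],[-2,-4,-4],[-4,-8,-4],[-4,-8,-4]],"turn":[[0,0,-0.1],[0,0,-0.14],[0,0,-0.14],[0,0,-0.14],[0,0,-0.14],[0,0,-0.14],[0,0,-0.14],[0,0,-0.14]],"grip":[1,1,1,1,1,1,1,1]}'; sed -i 's/.*fitLine.*/if 0: pass/' red.py; python3 red.py w6; ls pics
```

```text
clock: 8.95
position: [474.3, 199.6, 116.7]
ee_rot: [[-0.841, 0.541, 0.0], [0.541, 0.841, -0.0], [-0.0, -0.0, -1.0]]
wrist_force: [-1.7, -3.9, 1.6]
width: 14.8
gripper_force: 59.9
clock: 9.62
position: [464.9, 107.4, 157.8]
ee_rot: [[-0.906, 0.422, 0.002], [0.422, 0.906, -0.0], [-0.002, 0.0, -1.0]]
wrist_force: [-0.8, -0.6, -0.6]
width: 14.8
gripper_force: 59.8
9.6667 [465.1 108.3 157.7] [[-0.906, 0.423, 0.002], [0.423, 0.906, 0.0]] [-0.05 -0.28 -0.36  1.49  0.    0.39]
red_slot 0.74 [411.6 162.6] [473.7 198.9  42. ]
blade_tuner_grip 0.9 [298.3 199.1] [439.3 104.9 150. ]
blade_tuner_grip 0.56 [320.6 246.3] [472.6 104.1 150. ]
blade_tuner_grip 0.39 [441.6 313.7] [551. 157. 150.]
head 471.9378662109375 197.69140625 18.42397117614746 51.22697089157881
green [497.63912913 188.65501807  37.62706728] 48 yaw -19.371325350579113
white 77 [482.04925222 194.86988083] yaw -15.591461327581422
scene.png
top.png
topcrop.png
w1.png
w1c.png
w2.png
w3.png
w3c.png
w4.png
w5.png
w6.png
w6c.png
```

View pics/w6c.png

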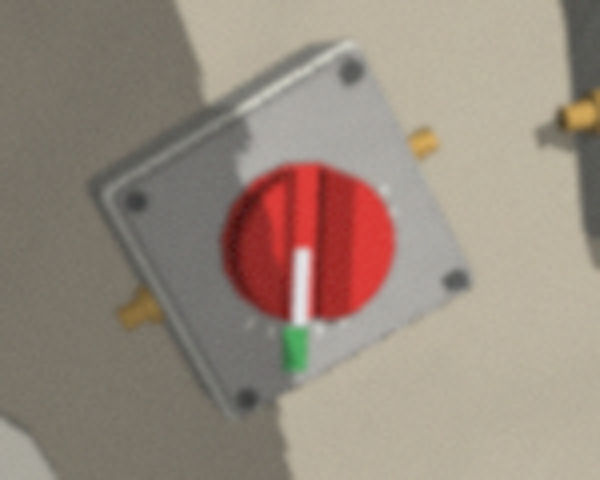

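The pointer, at crop pixel (300,290), lines up exactly with the green mark at (295,348). Now I'll carry the tool back above its hole.

```bash
python3 -m handwheel '{"slide":[[-2,-1,0],[-4,-2.5,0],[-6,-4,0],[-7.5,-5.5,0],[-8.4,-6.8,0],[-8.4,-7.05,0],[-8.4,-7.05,0],[-8.4,-7.05,0]],"turn":[[0,0,-0.1],[0,0,-0.2],[0,0,-0.3],[0,0,-0.4],[0,0,-0.5],[0,0,-0.532],[0,0,-0.532],[0,0,-0.532]],"grip":[1,1,1,1,1,1,1,1]}'
python3 - <<'E'
from h import *
o=get_obs();R=np.array(o['ee_rot']);print(np.round(o['position'],1),np.degrees(np.arctan2(R[1,0],R[0,0]))%360,np.round(R.T@(np.array([511,8.4,78])-o['position']),1))
P,im,d=look('wrist')
cv2.imwrite('pics/w7.png',cv2.resize(im[120:280,230:430],(800,640),interpolation=2)[:600])
E
```

```text
clock: 10.43
position: [511.5, 12.7, 156.7]
ee_rot: [[-0.995, -0.098, 0.0], [-0.098, 0.995, 0.001], [-0.0, 0.001, -1.0]]
wrist_force: [-0.4, 0.1, -0.3]
width: 14.9
gripper_force: 59.7
[511.5  12.7 156.7] 185.6377665116122 [ 1.  -4.3 78.7]
```

View pics/w7.png

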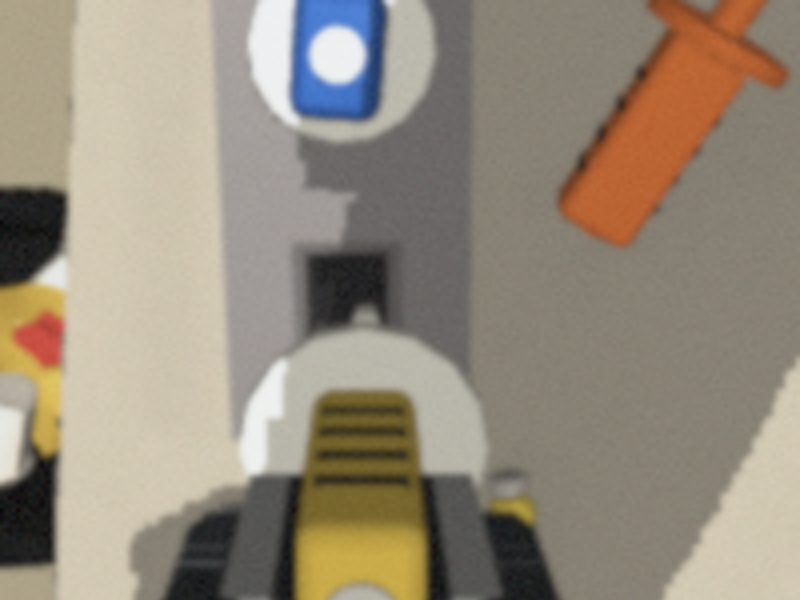

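The picture shows the hole centred at column 350 and the blade at 367, about 4 mm too far right. That agrees with the computed shift of -4.3 mm in tool y.

```bash
python3 -m handwheel '{"slide":[[0.1,-0.43,0],[0.1,-0.43,0],[0.1,-0.43,1],[0.1,-0.43,2],[0.1,-0.43,2.6],[0.1,-0.43,3.2],[0.1,-0.43,3.6],[0.1,-0.43,3.6]],"turn":[[0,0,0],[0,0,0],[0,0,0],[0,0,0],[0,0,0],[0,0,0],[0,0,0],[0,0,0]],"grip":[1,1,1,1,1,1,1,1]}'
```

```text
clock: 11.15
position: [509.9, 7.4, 119.3]
ee_rot: [[-0.995, -0.099, -0.002], [-0.099, 0.995, 0.001], [0.002, 0.001, -1.0]]
wrist_force: [-0.6, 0.0, -0.4]
width: 14.9
gripper_force: 59.7
```

```bash
python3 -m handwheel '{"slide":[[-0.08,0.07,0.6],[-0.08,0.07,1.2],[-0.08,0.07,1.9],[-0.08,0.07,2.6],[-0.08,0.07,3.2],[-0.08,0.07,3.7],[-0.08,0.07,4.0],[-0.08,0.07,4.1]],"turn":[[0,0,0],[0,0,0],[0,0,0],[0,0,0],[0,0,0],[0,0,0],[0,0,0],[0,0,0]],"grip":[1,1,1,1,1,1,1,1]}'
```

```text
clock: 11.82
position: [511.0, 8.0, 78.9]
ee_rot: [[-0.995, -0.099, -0.001], [-0.099, 0.995, 0.0], [0.001, 0.0, -1.0]]
wrist_force: [-0.1, -0.2, -1.2]
width: 14.8
gripper_force: 59.7
```

Back at the home pose with no contact forces. I'll release, then retreat straight up.

```bash
python3 -m handwheel '{"slide":[[0,0,0.05],[0,0,0.05],[0,0,0.05],[0,0,0.05],[0,0,0.05],[0,0,0.05],[0,0,0.05],[0,0,0.05]],"turn":[[0,0,0],[0,0,0],[0,0,0],[0,0,0],[0,0,0],[0,0,0],[0,0,0],[0,0,0]],"grip":[1.8,2.5,4,5.5,7,8,8.5,8.5]}' && python3 -m handwheel '{"slide":[[0,0,0],[0,0,-1],[0,0,-3],[0,0,-6],[0,0,-9],[0,0,-12],[0,0,-13.4],[0,0,-13.4]],"turn":[[0,0,0],[0,0,0],[0,0,0],[0,0,0],[0,0,0],[0,0,0],[0,0,0],[0,0,0]],"grip":[8.5,8.5,8.5,8.5,8.5,8.5,8.5,8.5]}'
python3 - <<'E'
from h import *
P,im,d=look('wrist','w8')
hsv=cv2.cvtColor(im,cv2.COLOR_BGR2HSV)
m=cv2.inRange(hsv,(22,110,60),(35,255,255));ys,xs=np.nonzero(m)
W=np.array([atdepth(P,(x,y),d[y,x]) for x,y in zip(xs,ys)])
W=W[(W[:,2]>116)&(W[:,2]<130)&(np.hypot(W[:,0]-511,W[:,1]-11)<35)]
print(len(W),W.mean(0),cv2.minAreaRect(W[:,:2].astype(np.float32)))
print(np.round(get_obs()['position'],1),get_obs()['clock'])
E
```

```text
clock: 12.48
position: [511.4, 8.0, 79.2]
ee_rot: [[-0.995, -0.099, 0.0], [-0.099, 0.995, 0.0], [-0.0, 0.0, -1.0]]
wrist_force: [0.5, 0.3, 0.2]
width: 85.3
gripper_force: 0.0
clock: 13.15
position: [513.1, 7.5, 218.1]
ee_rot: [[-0.995, -0.099, 0.006], [-0.099, 0.995, -0.001], [-0.006, -0.002, -1.0]]
wrist_force: [0.3, 0.6, -0.4]
width: 85.0
gripper_force: 0.0
264 [510.6287944    7.51694467 118.24145575] ((511.2662353515625, 7.627534866333008), (22.07966423034668, 14.907443046569824), 5.6648993492126465)
[512.5   7.7 215.6] 13.2
```

The handle's top is within 2 mm of where it started, at the same height and yaw, so the tool stands upright. Handing in.

```bash
python3 -c "from rig import *;print(job_done())"
```

```text
the job is handed in; nothing more can be done
None
```

I turned the red trimmer clockwise until its pointer stood at the green mark, put the yellow tool back upright in its hole within about 2 mm of where it started, never touched the white trimmer, and handed the job in at about 13 s; no verdict came back.

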